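# Tip the parts tray over against the stop

### The arm

A 6-joint arm with a two-finger parallel gripper is mounted at the origin on the work surface. World frame = base frame: x ahead of the robot, y to its left, z up, the work surface at z = 0. Lengths are in mm, angles in rad, forces in N, time in s.
With the tool pointing down it reaches from about 350 to 875 mm from the base axis. Payload 4.2 kg.
Tool frame: the origin (TCP) lies on the mounting face of the last link; the fingertips stand 173 mm ahead of it and the grasp point (between the pads) lies grip_point_offset ahead of it (grip_point_offset is the distance from the TCP to the grasp point, in mm); z points along the fingers, y is the line along which they close (so a half turn about z gives the same grasp; the last joint's range is limited). The gripper opens to 85 mm and grips with 20 to 120 N. Pads are 22 mm wide; open, the fingers measure 114 mm over their backs; the gripper's body (76 mm by 85 mm) begins 54 mm behind the grasp point. The pads swing forward as they close: fully open they stand 13 mm farther back than shut.
Start: joints at [1.533, 0.385, 0.008, 0, -1.194, -0.259], TCP at [182.756, 597.662, 404.712] pointing down, gripper open.
Joint ranges: [-3.14, 3.14], [-1.21, 2.06], [-1.07, 1.41], [-3.16, 2.05], [-2.99, -0.16], [-3.1, 3.1]. Speed limits (rad/s): [2.79, 2.79, 3.14, 3.14, 3.14, 3.14].

### API

Orientations are given as a unit quaternion [x, y, z, w].
In Python, from bench import read_state, get_image, job_done, recognise, place_of, grip_point_offset gives the robot as it stands. The module is installed in compiled form; this text tells all that it offers.
- The arm moves only by the tool carry_out, never from a script. Its arguments are lists of equal length, an entry for each row: "slide": the shift along the tool's x, y, z in m, a list of three; "roll": the turn about the tool's z in degrees; "claw": the finger opening in m, from 0 to 0.0854. A call has 1 to 8 rows; each row is the pose to reach, as a shift and turn from the pose commanded when the call began, along the tool's axes at that moment; what a row does not reach only later rows make up. A row lasts 1/8 s, in which the tool goes at most 62.5 mm and 10.7 degrees, less where a joint would pass 70% of its speed; a pose out of reach is approached as far as the arm can. A call with a gripper value outside its range is refused whole. The fingers move at their own pace and stop on an object; the grip force is fixed at half the most. Time passes only in rows, so rows that repeat a pose let the fingers close. It gives the time, the measured TCP pose, the force, the opening and the grip force at its end, in the units of the state.
- read_state(): the state, without advancing time (a new reading comes with each control period).
- get_image(name): name is "side" or "top" or "wrist"; returns a dict with "img" (420x560x3 uint8, red, green, blue), "z_map" (420x560 float32, mm along the optical axis (not along the pixel's ray), 0 where there is no reading), "mtx" (3x3 intrinsics, pixels), "world_from_camera" (4x4, takes a point from camera to world coordinates); the wrist camera has in their place "T_tool_cam" (4x4, takes a point from camera to tool coordinates, whose origin is the TCP and whose axes are the flange's). Camera axes: x right, y up, looking along -z (the intrinsics and any distortion apply to the point x, -y, -z); pixel columns grow to the right and rows downward; lengths in mm; the calibration is good to about 2 mm. A picture is of the moment at which its call begins: read the wrist's pose just before it.
- job_done(): hands the job in; it is judged then, once.
Trained networks look in a picture, given as the dict that the camera call returned (one of the last four; its "shot" number tells which), for a name from the list of things; names that differ only in an ending like _2 or _b are one class to them, and where a whole thing is asked for, a point or a joint stands for the part that bears it (a point fixed in the world has none). Each returns a list of dicts, best first, with "conf" (0 to 1); they miss things now and then, are a little off and sometimes report something else, mostly with a low value. They report only what shows in the picture. A call takes as long as a camera call. They do not tell look-alikes from the thing itself.
- recognise(picture, thing): "at" ([column, row] in pixels, amid what is visible of it).
- place_of(picture, thing): "at" ([column, row] in pixels: a listed point, or the origin of a listed thing).
The state is a dict: "clock": time; "joints": joint angles; "joint_vel": joint speeds; "joint_efforts": joint torques, N m; "position": TCP position; "ee_rot": TCP orientation; "contact_force": force on the tool from outside, world axes, zero at the start; "wrist_torque": the same for the moment, N m; "gripper_width": finger opening in mm; "grasp_force": force on a finger pad.
Only numpy, scipy, OpenCV 4.12 (cv2) and the standard library are available. Lean on these libraries where they do the work, as an engineer would, in place of code of your own. Each camera call takes 0.05 s, during which the arm holds its last target. There are 200 camera calls.

### The job

The wide shallow yellow tray with the grip lip has been wiped out and must dry. Push it up against the aluminium edge of the rubber-matted board and tip it over that edge, so that it ends lying flat, upside down, on the mat. Leave the two small yellow cups where they stand.

Things in the scene. Friction and masses are not known exactly. Their poses are not given: they have to be found in the camera images.
- tray_center (a point): Centre (16 mm above underside) of the loose yellow tray's box, 90 (x) by 120 (y) by 32 mm high, walls 3, 90 to 185 g, at first open side (+z) up on the bench. From the rim of its -x side (away from the board) a flat grip lip sticks out 20 mm, outer edge 65 mm from this point; 100 mm long, 4 thick, flush with the rim, underside 28 mm above the bench: a forward-tilted fingertip fits under it.
- stop: Fixed board, 190 (x) by 340 (y) by 10 mm high: black rubber mat, aluminium strip flush along its front edge. Origin: middle of that edge, at bench level; x points over the mat, roughly to the robot's left, y along the edge. The upright front face is the fence. The tray starts 25 to 45 mm from it, turned up to 12 degrees; pushed there it squares up, and with its lip lifted it pivots on the edge and, pushed well past upright, falls on to the mat.
- deep_cup: Bystander: yellow square cup without lip, 70 by 70 mm, 55 mm high, standing loose on the bench to one side of the tray. Origin: centre of its underside; z up.
- small_cup: Bystander: yellow square cup without lip, 55 by 55 mm, 32 mm high, standing loose on the bench to the other side of the tray. Origin: centre of its underside; z up.
Not all that is in view belongs to the job. Leave any blue or red look-alike of the part that bears tray_center alone.

How it is judged (in metres and radians):
On the way:
1. the tray is tipped well up while it bears against the board (angle between tray_center's own z axis and vertical between 0.6 and 2.4 rad and contact force between tray and stop above 0.1 N), for 0.04 s.
At the end, for the whole second after the job is handed in: The tray lies at rest upside down, flat to within 10 degrees, on the matted board (its centre over the board and less than 36 mm above the bench) (angle between tray_center's own z axis and vertical above 2.96 rad and x of tray_center in the frame of stop between 0 and 0.19 m and y of tray_center in the frame of stop between -0.17 and 0.17 m and height (world z) of tray_center below 0.036 m and linear speed of tray below 0.02 m/s); the robot touches nothing.
It fails at once if a small cup is shifted by more than 20 mm (distance of any of deep_cup, small_cup from where it was at the start of the episode above 0.02 m).
It also fails if it takes over 40 s, if anything falls off the work surface, if the arm or the gripper's body presses on something with over 40 N, if the wrist force passes 120 N, or if a joint passes its speed limit or range.

## Working session

There is one attempt and no reset: what is moved stays moved. The work goes in short steps, Python scripts to look and compute and a tool call to move; the robot and the scene stay as the last step left them, time stands still between calls to the robot, and variables do not carry over. Pictures are saved under pics/ and viewed, at most 10 in all, crops included, and the job is handed in when it is done.

Besides the shell and the picture viewer there is one more tool, called after "Call:" as a command line: name --pt "numbers of a row" for each row, then --argument value for the rest. carry_out: Moves the arm, as the interface text tells. Its arguments: {"type":"object","properties":{"slide":{"type":"array"},"roll":{"type":"array"},"claw":{"type":"array"}},"required":["slide","roll","claw"]}

```bash
mkdir -p pics; cat > h.py <<'E'
import numpy as np, cv2
from bench import *
from scipy.spatial.transform import Rotation as R
def w_from_px(p,uv,z=None,win=2):
    K=p["mtx"];T=np.array(p["world_from_camera"]) if "world_from_camera" in p else p["T"]
    u,v=uv; d=np.array([(u-K[0][2])/K[0][0],-(v-K[1][2])/K[1][1],-1.])
    o=T[:3,3]; dw=T[:3,:3]@d
    if z is None:
        m=p["z_map"][int(v)-win:int(v)+win+1,int(u)-win:int(u)+win+1]; m=m[m>0]; s=np.median(m)
    else: s=(z-o[2])/dw[2]
    return o+s*dw
def tool():
    s=read_state();T=np.eye(4);T[:3,:3]=R.from_quat(s["ee_rot"]).as_matrix();T[:3,3]=s["position"];return T
def shot(n):
    if n=="wrist":
        T=tool();p=get_image(n);p["T"]=T@np.array(p["T_tool_cam"])
    else: p=get_image(n)
    return p
def save(p,f): cv2.imwrite("pics/"+f,cv2.cvtColor(p["img"],cv2.COLOR_RGB2BGR))
E
python3 - <<'E'
from h import *
print(read_state(),grip_point_offset)
ps={n:shot(n) for n in("top","side")}
cv2.imwrite("pics/a.png",cv2.resize(cv2.cvtColor(np.hstack([ps["top"]["img"],ps["side"]["img"]]),cv2.COLOR_RGB2BGR),None,fx=.71,fy=.71))
save(ps["top"],"top0.png")
for n,p in ps.items():
    print(n,[k for k in p], p["mtx"])
    for t in("tray_center","stop","deep_cup","small_cup"):
        for r in place_of(p,t): print(t,r,w_from_px(p,r["at"]).round(1))
        for r in recognise(p,t): print("  rec",t,r)
E
```

```text
{'clock': 0.0, 'joints': array([ 1.53261250e+00,  3.85589915e-01,  6.61160930e-03, -4.95397363e-04,
       -1.19398480e+00, -2.58598778e-01]), 'joint_vel': array([-0.00031932,  0.00097205, -0.00060288, -0.00049941,  0.00114112,
       -0.0006828 ]), 'joint_efforts': array([-9.24878404e-04, -3.92292023e+01,  1.88399345e+01,  4.18623984e+00,
       -4.69921360e-03, -1.76374542e-06]), 'position': array([182.68500911, 597.49554681, 403.59598485]), 'ee_rot': array([ 9.88996076e-01, -1.47937604e-01, -1.09669320e-04,  1.10213614e-03]), 'contact_force': array([-0.56577847, -0.2733384 , -0.11384641]), 'wrist_torque': array([-0.05248887,  0.00390035,  0.00638187]), 'grasp_force': 0.0, 'gripper_width': 85.38596910728282} 154.70000000000002
top ['img', 'z_map', 'mtx', 'world_from_camera', 'shot'] [[427.75973042   0.         289.31802837]
 [  0.         427.75973042 208.41694268]
 [  0.           0.           1.        ]]
tray_center {'at': [350.0, 248.8], 'conf': 0.77} [ 502.8 -123.1    2. ]
tray_center {'at': [424.7, 168.3], 'conf': 0.75} [ 696.8 -305.7    1.5]
tray_center {'at': [421.6, 304.3]
[... 1089 characters left out ...]
], 'conf': 0.59} [ 691.7 -284.     2.8]
tray_center {'at': [246.7, 336.6], 'conf': 0.58} [ 377.4 -280.5    2.4]
  rec tray_center {'at': [381.1, 279.7], 'conf': 0.93}
  rec tray_center {'at': [153.3, 171.7], 'conf': 0.89}
  rec tray_center {'at': [266.7, 261.5], 'conf': 0.64}
stop {'at': [261.0, 238.7], 'conf': 0.61} [531.7 -37.    3.6]
  rec stop {'at': [242.5, 216.7], 'conf': 0.82}
deep_cup {'at': [193.5, 292.3], 'conf': 0.77} [ 324.  -151.5   30.4]
  rec deep_cup {'at': [189.8, 281.1], 'conf': 0.59}
small_cup {'at': [343.8, 238.3], 'conf': 0.71} [ 687.4 -145.9   21.9]
small_cup {'at': [191.3, 289.8], 'conf': 0.44} [ 320.4 -151.2   38.8]
  rec small_cup {'at': [347.1, 232.1], 'conf': 0.63}
```

View pics/a.png

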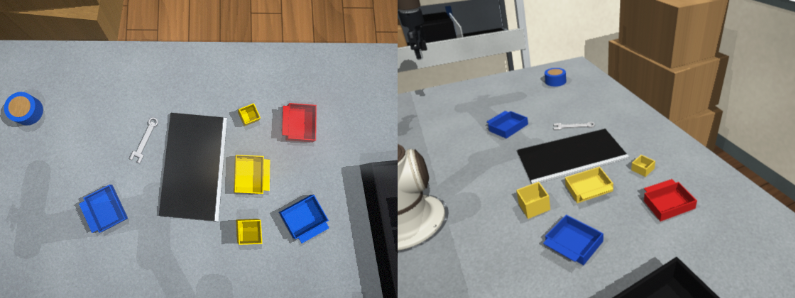

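Candidates for the tray in the top picture (full-size pixels): the yellow lipped tray at (352,247), the red look-alike at (421,169), and the blue ones at (428,309) and (144,294). The lipless yellow cups are at (349,327) and (350,162). I choose the yellow one at (352,247), with its lip facing right (world -y). Next I measure it and crop.

```bash
cat > m.py <<'E'
from h import *
def run(n,show=None):
    p=shot(n);im=p["img"];hsv=cv2.cvtColor(im,cv2.COLOR_RGB2HSV)
    T=np.array(p.get("world_from_camera",p.get("T")));K=p["mtx"]
    v,u=np.mgrid[:420,:560];z=p["z_map"]
    P=np.stack([(u-K[0][2])/K[0][0]*z,-(v-K[1][2])/K[1][1]*z,-z],-1)@T[:3,:3].T+T[:3,3]
    m=(cv2.inRange(hsv,(20,90,60),(35,255,255))>0)&(z>0)
    k,l,st,c=cv2.connectedComponentsWithStats(m.astype(np.uint8))
    for i in range(1,k):
        if st[i,4]<80: continue
        Q=P[l==i]; hi=Q[Q[:,2]>np.percentile(Q[:,2],95)-6]
        (r)=cv2.minAreaRect(hi[:,:2].astype(np.float32))
        print(n,"yellow",st[i],"top z",np.percentile(hi[:,2],50).round(1),"rim rect",np.round(r[0],1),np.round(r[1],1),round(r[2],1),"low pct",np.percentile(Q[:,1],[1,99]).round(1),np.percentile(Q[:,0],[1,99]).round(1))
    b=(hsv[...,2]<60)&(z>0)&(abs(P[...,2]-10)<8)&(abs(P[...,0]-550)<230)&(abs(P[...,1])<200)
    k,l,st,c=cv2.connectedComponentsWithStats(b.astype(np.uint8));i=1+st[1:,4].argmax();Q=P[l==i]
    r=cv2.minAreaRect(Q[:,:2].astype(np.float32));print(n,"mat z",np.median(Q[:,2]).round(1),np.round(r[0],1),np.round(r[1],1),round(r[2],1),cv2.boxPoints(r).round(1).tolist())
    return p
if __name__=="__main__":
    p=run("top");run("side")
    cv2.imwrite("pics/b.png",cv2.resize(cv2.cvtColor(p["img"][140:350,210:450],cv2.COLOR_RGB2BGR),None,fx=2.6,fy=2.6,interpolation=cv2.INTER_CUBIC))
E
python3 m.py
```

```text
top yellow [335 145  32  33 665] top z 30.7 rim rect [ 708.1 -125.6] [55.7 55.8] 22.0 low pct [-158.7  -91.2] [674.1 742.2]
top yellow [ 329  218   52   55 2597] top z 30.9 rim rect [ 509.5 -131.2] [110.7 120.2] 87.3 low pct [-184.6  -75.5] [451.1 568.7]
top yellow [ 332  308   38   37 1263] top z 53.1 rim rect [ 333.  -116.5] [70.4 70.5] 2.2 low pct [-151.3  -80.5] [297.4 368.9]
top mat z 8.8 [539.3  63.8] [175.1 338.5] 85.1 [[363.20001220703125, -9.0], [700.5, -37.70000076293945], [715.4000244140625, 136.6999969482422], [378.1000061035156, 165.39999389648438]]
side yellow [329 218  34  31 702] top z 30.4 rim rect [ 706.6 -125.3] [58.6 57.2] 22.1 low pct [-159.3  -91.7] [672.3 741.5]
side yellow [ 236  235   68   51 2275] top z 31.4 rim rect [ 507.8 -130.6] [113.9 122.4] 88.3 low pct [-185.3  -74.1] [447.3 567.9]
side yellow [ 167  256   48   52 1697] top z 53.3 rim rect [ 331.9 -115.7] [71.2 73.8] 2.8 low pct [-152.6  -79.5] [295.7 367. ]
side mat z 9.9 [536.9  62.8] [179.8 340.5] 84.6 [[358.8999938964844, -10.600000381469727], [697.9000244140625, -42.79999923706055], [714.7999877929688, 136.3000030517578], [375.79998779296875, 168.39999389648438]]
```

View pics/b.png

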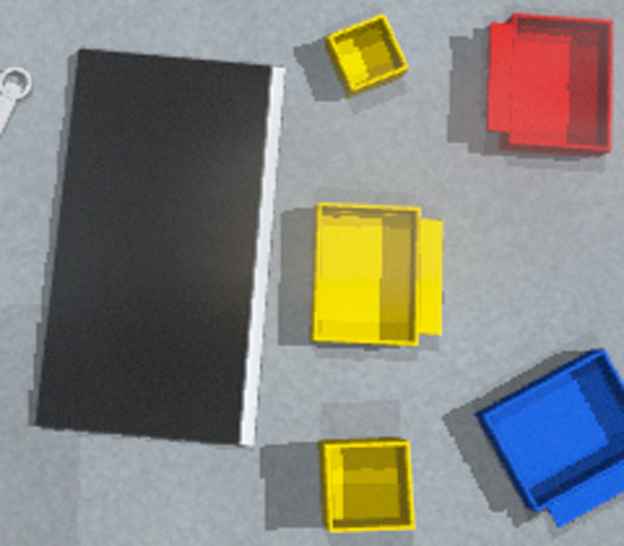

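The crop confirms it: the yellow lipped tray is at crop (370,275), its lip faces right, about 40 mm from the aluminium strip. The cups are well clear on either side. I'll move behind the lip and turn the tool so the fingers open along the edge.

Call:
carry_out --pt "0.034 0.044 0" --pt "0.068 0.087 0" --pt "0.103 0.131 0" --pt "0.137 0.175 0" --pt "0.171 0.218 0" --pt "0.206 0.262 0" --pt "0.24 0.306 0" --pt "0.274 0.349 0" --roll '[10,20,30,40,50,60,70,78]' --claw '[0.05,0.05,0.05,0.05,0.05,0.05,0.05,0.05]'

```text
clock: 2.0
position: [342.9, 182.0, 405.2]
ee_rot: [-0.674, 0.739, 0.0, 0.001]
contact_force: [0.6, -0.3, 0.7]
gripper_width: 50.1
grasp_force: 0.0
```

```bash
cat > g.py <<'E'
import sys
from h import *
s=read_state();T=tool();t=np.array([float(a) for a in sys.argv[1:4]])
d=np.array([.089,.996,0]);e=np.array([-.996,.089,0]);o=np.array([530,-37,0])
print("clock",s["clock"].__round__(2),"pos",s["position"].round(1),"x/y ang",[round(float(np.degrees(np.arctan2(T[1,i],T[0,i]))),1) for i in(0,1)],"zax",T[:3,2].round(3),"F",s["contact_force"].round(1),"w",round(s["gripper_width"],1))
print("stop frame",round(float((T[:3,3]-o)@d),1),round(float((T[:3,3]-o)@e),1),"tip z",round(T[2,3]-173,1))
print("shift to target",(T[:3,:3].T@(t-T[:3,3])/1000).round(4))
E
python3 g.py 502 -232 330
```

```text
clock 2.0 pos [342.9 182.  405.2] x/y ang [-95.2, 174.8] zax [ 0.001  0.001 -1.   ] F [ 0.6 -0.3  0.7] w 50.1
stop frame 201.5 205.9 tip z 232.2
shift to target [ 0.3978 -0.1962  0.0749]
```

Call:
carry_out --pt "0.05 -0.025 0.0" --pt "0.1 -0.05 0.0" --pt "0.15 -0.074 0.0" --pt "0.2 -0.098 0.0" --pt "0.25 -0.123 0.02" --pt "0.3 -0.147 0.04" --pt "0.35 -0.172 0.06" --pt "0.398 -0.196 0.075" --roll '[0,0,0,0,0,0,0,0]' --claw '[0.05,0.05,0.05,0.05,0.05,0.05,0.05,0.05]'

```text
clock: 3.0
position: [503.7, -231.8, 328.9]
ee_rot: [-0.675, 0.737, 0.0, -0.0]
contact_force: [1.2, 0.5, 0.7]
gripper_width: 49.9
grasp_force: 0.0
```

```bash
python3 g.py 502 -232 180; python3 - <<'E'
from m import *
p=run("wrist");save(p,"w1.png")
E
```

```text
clock 3.0 pos [ 503.7 -231.8  328.9] x/y ang [-95.0, 175.0] zax [-0. -0. -1.] F [1.2 0.5 0.7] w 49.9
stop frame -196.3 8.9 tip z 155.9
shift to target [0.0004 0.0016 0.1489]
wrist yellow [  219   250   126   107 11588] top z 31.7 rim rect [ 508.1 -162.2] [173.3 119.2] 87.5 low pct [-220.   -76.6] [454.1 568. ]
wrist yellow [ 418  255  111   96 6327] top z 54.0 rim rect [ 365.3 -172.1] [ 55.5 217.7] 50.1 low pct [-153.3  -85. ] [298.2 369.1]
wrist yellow [  38  279   79   61 2077] top z 31.1 rim rect [ 647.4 -182.6] [218.2  27.8] 31.2 low pct [-161.2 -114.4] [684.  743.6]
wrist mat z 9.8 [680.8 -15.9] [70.9 31.3] 36.6 [[643.0, -24.5], [661.7000122070312, -49.599998474121094], [718.5999755859375, -7.300000190734863], [700.0, 17.799999237060547]]
```

View pics/w1.png

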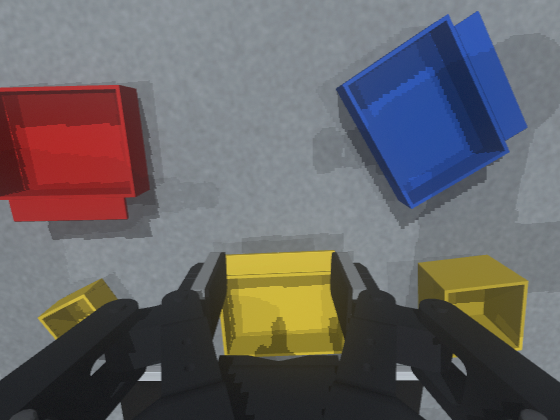

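The wrist view shows the tray between the fingers, with its lip edge at (282,255) and the two cups well off to the sides. The fingers are centred on the lip. I'll descend behind it and push.

Call:
carry_out --pt "0 0.001 0.05" --pt "0 0.001 0.1" --pt "0 0.001 0.148" --pt "0 0.001 0.148" --pt "-0.015 0.001 0.148" --pt "-0.03 0.001 0.148" --pt "-0.04 0.001 0.148" --pt "-0.05 0.001 0.148" --roll '[0,0,0,0,0,0,0,0]' --claw '[0.05,0.05,0.05,0.05,0.05,0.05,0.05,0.05]'

```text
clock: 4.05
position: [507.0, -178.9, 182.9]
ee_rot: [-0.676, 0.737, -0.001, 0.001]
contact_force: [-0.6, -0.6, 0.4]
gripper_width: 49.7
grasp_force: 0.5
```

Call:
carry_out --pt "-0.005 0 0" --pt "-0.01 0 0" --pt "-0.014 0 0" --pt "-0.018 0 0" --pt "-0.021 0 0" --roll '[0,0,0,0,0]' --claw '[0.05,0.05,0.05,0.05,0.05]'

```text
clock: 4.68
position: [508.4, -158.9, 181.6]
ee_rot: [-0.675, 0.737, 0.0, -0.0]
contact_force: [-0.7, -0.1, 0.2]
gripper_width: 50.2
grasp_force: 0.4
```

```bash
python3 g.py 502 -180 180; python3 - <<'E'
from m import *
p=run("side");run("top")
cv2.imwrite("pics/c.png",cv2.resize(cv2.cvtColor(p["img"][150:340,150:400],cv2.COLOR_RGB2BGR),None,fx=3,fy=3))
E
```

```text
clock 4.67 pos [ 508.4 -158.9  181.6] x/y ang [-95.0, 175.0] zax [-0.  0. -1.] F [-0.7 -0.1  0.2] w 50.2
stop frame -123.3 10.7 tip z 8.6
shift to target [0.0216 0.0045 0.0016]
side yellow [329 218  34  31 706] top z 30.4 rim rect [ 706. -125.] [58.1 57.4] 22.5 low pct [-159.4  -91.6] [672.2 740.8]
side yellow [231 231  28  43 623] top z 31.9 rim rect [464.6 -91.4] [146.2  59.1] 65.4 low pct [-150.   -30.3] [446.5 518.2]
side yellow [267 247  21  21 287] top z 71.2 rim rect [ 510.2 -165.1] [59.  13.6] 16.6 low pct [-172.   -85.7] [482.5 563.2]
side yellow [ 167  256   48   52 1706] top z 53.1 rim rect [ 332. -115.] [71.3 73.9] 2.4 low pct [-152.9  -79.6] [295.7 367.3]
side mat z 9.9 [482.7  67.6] [180.9 229.9] 85.0 [[360.29998779296875, -12.5], [589.4000244140625, -32.400001525878906], [605.0, 147.8000030517578], [376.0, 167.6999969482422]]
top yellow [335 145  32  33 666] top z 30.6 rim rect [ 708.3 -125.2] [55.8 57.1] 22.9 low pct [-158.5  -91.2] [674.6 743. ]
top yellow [331 256  32  16 411] top z 306.5 rim rect [464.  -64.5] [13.6 62.5] 21.2 low pct [-143.2  -51.8] [451.5 483.8]
top yellow [344 308  26  36 710] top z 53.6 rim rect [343.3 -96.4] [129.5  74.2] 75.7 low pct [-152.5  -43.6] [299.5 382.2]
top mat z 8.8 [447.2 106.3] [105.2 146.9] 85.0 [[369.5, 60.20000076293945], [515.7999877929688, 47.599998474121094], [524.9000244140625, 152.39999389648438], [378.6000061035156, 165.10000610351562]]
```

View pics/c.png

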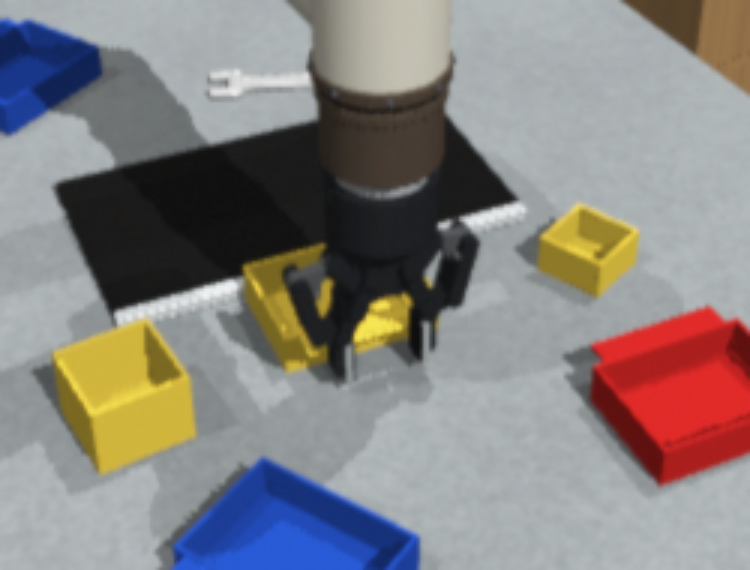

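The side crop shows the tray at (340,300) squared against the strip, with the fingertips at (350,375) and (420,350) behind the lip. I'll press gently and read the force.

Call:
carry_out --pt "-0.002 0 0" --pt "-0.004 0 0" --pt "-0.006 0 0" --pt "-0.006 0 0" --roll '[0,0,0,0]' --claw '[0.05,0.05,0.05,0.05]'

```text
clock: 5.28
position: [508.8, -155.5, 182.5]
ee_rot: [-0.676, 0.737, -0.001, -0.001]
contact_force: [-1.3, -17.5, 2.8]
gripper_width: 50.1
grasp_force: 8.6
```

Call:
carry_out --pt "-0.001 0 -0.004" --pt "-0.002 0 -0.008" --pt "-0.004 0 -0.013" --pt "-0.006 0 -0.018" --roll '[0,0,0,0]' --claw '[0.05,0.05,0.05,0.05]'

```text
clock: 5.78
position: [509.4, -149.9, 201.2]
ee_rot: [-0.676, 0.737, -0.001, -0.002]
contact_force: [-2.9, -17.6, 5.8]
gripper_width: 49.4
grasp_force: 9.4
```

```bash
python3 g.py 502 -180 180; python3 - <<'E'
from m import *
p=shot("side");q=shot("wrist")
cv2.imwrite("pics/d.png",cv2.cvtColor(np.hstack([cv2.resize(p["img"][190:300,200:320],(440,403)),cv2.resize(q["img"][150:],(360,174*403//174))]),cv2.COLOR_RGB2BGR))
E
```

```text
clock 5.78 pos [ 509.4 -149.9  201.2] x/y ang [-95.0, 175.0] zax [-0.001 -0.004 -1.   ] F [ -2.9 -17.6   5.8] w 49.4
stop frame -114.3 10.5 tip z 28.2
shift to target [0.0305 0.0047 0.0213]
```

View pics/d.png

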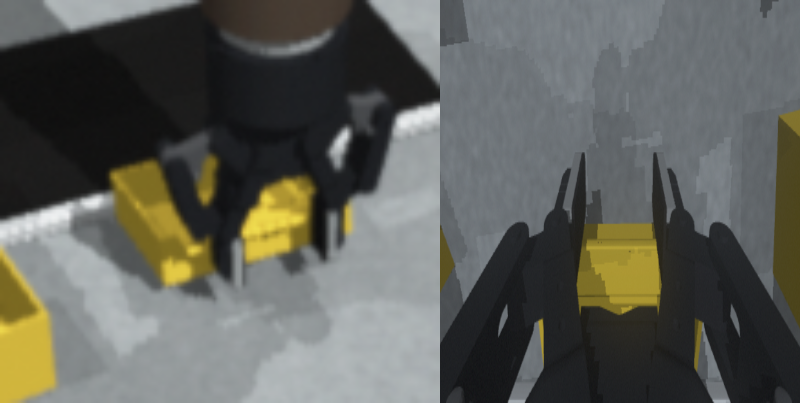

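The tray seems to be tipping under the push (left panel: near corner at (165,280) is off its shadow). I'll measure the tilt from the wrist depth.

```bash
cat > t.py <<'E'
from h import *
for n in("wrist","side"):
    p=shot(n);im=p["img"];hsv=cv2.cvtColor(im,cv2.COLOR_RGB2HSV);T=np.array(p.get("world_from_camera",p.get("T")));K=p["mtx"]
    v,u=np.mgrid[:420,:560];z=p["z_map"]
    P=np.stack([(u-K[0][2])/K[0][0]*z,-(v-K[1][2])/K[1][1]*z,-z],-1)@T[:3,:3].T+T[:3,3]
    m=(cv2.inRange(hsv,(20,90,40),(35,255,255))>0)&(z>0)&(abs(P[...,0]-508)<72)&(P[...,2]<180)
    Q=P[m]-[530,-37,0];X=Q@[.089,.996,0];Z=Q[:,2]
    print(n,len(X),[(b,np.percentile(Z[(X>=b)&(X<b+10)],[3,50,97]).round(0).tolist()) for b in range(-130,130,10) if ((X>=b)&(X<b+10)).sum()>8])
E
python3 t.py
```

```text
wrist 7563 [(-130, [100.0, 101.0, 103.0]), (-110, [48.0, 51.0, 53.0]), (-100, [17.0, 50.0, 51.0]), (-90, [20.0, 48.0, 49.0]), (-80, [42.0, 46.0, 47.0]), (-70, [41.0, 44.0, 46.0]), (-60, [12.0, 13.0, 43.0]), (-50, [11.0, 12.0, 13.0])]
side 1016 [(-130, [53.0, 82.0, 115.0]), (-110, [42.0, 52.0, 104.0]), (-100, [20.0, 50.0, 100.0]), (-90, [17.0, 28.0, 50.0]), (-80, [-2.0, 1.0, 46.0]), (-70, [-1.0, 26.0, 46.0]), (-60, [7.0, 32.0, 44.0]), (-50, [11.0, 28.0, 42.0]), (-40, [8.0, 11.0, 38.0]), (-30, [5.0, 8.0, 37.0]), (-20, [4.0, 7.0, 33.0]), (-10, [2.0, 11.0, 32.0]), (0, [9.0, 25.0, 32.0])]
```

Tilt is about 10° with the lip at z≈50. I'll continue along the arc.

Call:
carry_out --pt "-0.002 0 -0.005" --pt "-0.005 0 -0.011" --pt "-0.008 0 -0.016" --pt "-0.01 0 -0.021" --pt "-0.014 0 -0.026" --pt "-0.017 0 -0.031" --pt "-0.021 0 -0.035" --pt "-0.025 0 -0.039" --roll '[0,0,0,0,0,0,0,0]' --claw '[0.05,0.05,0.05,0.05,0.05,0.05,0.05,0.05]'

```text
clock: 6.98
position: [511.6, -122.1, 239.0]
ee_rot: [-0.675, 0.737, -0.0, 0.0]
contact_force: [-0.2, -0.8, 1.5]
gripper_width: 50.1
grasp_force: 0.6
```

```bash
python3 g.py 502 -180 180; python3 t.py
```

```text
clock 6.97 pos [ 511.6 -122.1  239. ] x/y ang [-95.0, 175.0] zax [ 0.  0. -1.] F [-0.2 -0.8  1.5] w 50.1
stop frame -86.4 10.7 tip z 66.0
shift to target [0.0585 0.0045 0.059 ]
wrist 10335 [(-110, [132.0, 145.0, 148.0]), (-100, [92.0, 138.0, 140.0]), (-90, [69.0, 98.0, 104.0]), (-80, [58.0, 65.0, 95.0]), (-70, [67.0, 73.0, 91.0]), (-60, [80.0, 82.0, 84.0]), (-10, [12.0, 14.0, 17.0]), (0, [15.0, 18.0, 21.0])]
side 808 [(-100, [78.0, 112.0, 119.0]), (-90, [70.0, 81.0, 100.0]), (-80, [58.0, 63.0, 95.0]), (-70, [60.0, 71.0, 84.0]), (-60, [48.0, 77.0, 83.0]), (-50, [36.0, 54.0, 71.0]), (-40, [26.0, 44.0, 63.0]), (-30, [19.0, 42.0, 56.0]), (-20, [-1.0, 2.0, 45.0]), (-10, [-4.0, 11.0, 41.0]), (0, [20.0, 29.0, 32.0]), (10, [20.0, 28.0, 29.0]), (30, [8.0, 10.0, 12.0])]
```

Tilt is about 38°, and the contact is still on the lip edge with the tip just above the tray's rear bottom corner. I'll back off slightly and lower, so the fingers press on that corner from behind.

Call:
carry_out --pt "0.004 0 0.004" --pt "0.008 0 0.01" --pt "0.012 0 0.018" --pt "0.014 0 0.028" --pt "0.014 0 0.036" --pt "0.014 0 0.038" --roll '[0,0,0,0,0,0]' --claw '[0.05,0.05,0.05,0.05,0.05,0.05]'

```text
clock: 7.82
position: [510.4, -142.7, 203.7]
ee_rot: [-0.676, 0.737, -0.003, -0.004]
contact_force: [-6.6, -44.5, 22.2]
gripper_width: 49.8
grasp_force: 22.1
```

```bash
python3 g.py 502 -180 180; python3 t.py
```

```text
clock 7.83 pos [ 510.4 -142.7  203.7] x/y ang [-94.9, 175.1] zax [-0.002 -0.009 -1.   ] F [ -6.6 -44.5  22.2] w 49.8
stop frame -107.1 10.2 tip z 30.7
shift to target [0.0376 0.0051 0.0241]
wrist 7836 [(-130, [88.0, 111.0, 118.0]), (-120, [102.0, 103.0, 116.0]), (-110, [62.0, 64.0, 88.0]), (-100, [61.0, 63.0, 64.0]), (-90, [28.0, 38.0, 61.0]), (-80, [52.0, 56.0, 58.0]), (-70, [44.0, 52.0, 55.0]), (-60, [44.0, 50.0, 52.0]), (-50, [45.0, 48.0, 49.0])]
side 930 [(-120, [57.0, 82.0, 130.0]), (-110, [46.0, 78.0, 114.0]), (-100, [41.0, 63.0, 104.0]), (-90, [28.0, 38.0, 61.0]), (-80, [31.0, 54.0, 59.0]), (-70, [-1.0, 20.0, 54.0]), (-60, [-2.0, 22.0, 52.0]), (-50, [8.0, 31.0, 48.0]), (-40, [16.0, 32.0, 45.0]), (-30, [-2.0, 15.0, 41.0]), (-20, [3.0, 9.0, 36.0]), (-10, [3.0, 10.0, 29.0]), (0, [8.0, 24.0, 32.0])]
```

The lip wedged (44 N) and the tray settled at about 18°. I'll ride up the arc first, then push horizontally once the friction angle allows it.

Call:
carry_out --pt "0.001 0 -0.006" --pt "0 0 -0.012" --pt "-0.001 0 -0.017" --pt "-0.004 0 -0.02" --pt "-0.007 0 -0.021" --pt "-0.01 0 -0.021" --pt "-0.013 0 -0.021" --pt "-0.016 0 -0.021" --roll '[0,0,0,0,0,0,0,0]' --claw '[0.05,0.05,0.05,0.05,0.05,0.05,0.05,0.05]'

```text
clock: 8.93
position: [512.0, -122.4, 223.0]
ee_rot: [-0.676, 0.737, -0.001, -0.002]
contact_force: [-3.7, -24.7, 15.8]
gripper_width: 50.0
grasp_force: 10.5
```

```bash
python3 g.py 502 -180 180; python3 t.py
```

```text
clock 8.93 pos [ 512.  -122.4  223. ] x/y ang [-94.9, 175.1] zax [-0.002 -0.005 -1.   ] F [ -3.7 -24.7  15.8] w 50.0
stop frame -86.7 10.4 tip z 50.0
shift to target [0.058  0.005  0.0433]
wrist 8699 [(-110, [96.0, 130.0, 137.0]), (-100, [94.0, 122.0, 125.0]), (-90, [77.0, 84.0, 106.0]), (-80, [56.0, 64.0, 93.0]), (-70, [67.0, 71.0, 87.0]), (-60, [73.0, 77.0, 81.0]), (-50, [64.0, 70.0, 74.0]), (-40, [60.0, 64.0, 66.0])]
side 741 [(-100, [73.0, 95.0, 107.0]), (-90, [64.0, 78.0, 102.0]), (-80, [56.0, 61.0, 93.0]), (-70, [58.0, 69.0, 84.0]), (-60, [41.0, 75.0, 81.0]), (-50, [33.0, 53.0, 71.0]), (-40, [26.0, 45.0, 66.0]), (-30, [12.0, 38.0, 56.0]), (-20, [-2.0, 0.0, 44.0]), (-10, [-1.0, 21.0, 42.0]), (0, [16.0, 29.0, 36.0]), (10, [21.0, 27.0, 30.0]), (30, [8.0, 10.0, 13.0])]
```

Now at about 37°, with the tip under the corner height. I'll keep pushing with some rise.

Call:
carry_out --pt "-0.003 0 -0.003" --pt "-0.006 0 -0.006" --pt "-0.009 0 -0.009" --pt "-0.012 0 -0.011" --pt "-0.015 0 -0.014" --pt "-0.018 0 -0.016" --pt "-0.021 0 -0.018" --pt "-0.024 0 -0.02" --roll '[0,0,0,0,0,0,0,0]' --claw '[0.05,0.05,0.05,0.05,0.05,0.05,0.05,0.05]'

```text
clock: 10.02
position: [513.9, -95.7, 241.5]
ee_rot: [-0.676, 0.737, 0.0, -0.0]
contact_force: [0.2, 0.2, 1.0]
gripper_width: 50.2
grasp_force: 0.1
```

```bash
python3 g.py 502 -180 180; python3 t.py; python3 - <<'E'
from h import *
p=shot("side");q=shot("wrist")
cv2.imwrite("pics/e.png",cv2.cvtColor(np.hstack([cv2.resize(p["img"][170:300,190:330],(430,400)),cv2.resize(q["img"][150:],(360,400))]),cv2.COLOR_RGB2BGR))
E
```

```text
clock 10.03 pos [513.9 -95.7 241.5] x/y ang [-95.0, 175.0] zax [-0.001  0.    -1.   ] F [0.2 0.2 1. ] w 50.2
stop frame -59.9 10.8 tip z 68.5
shift to target [0.085  0.0045 0.0615]
wrist 9245 [(-80, [140.0, 142.0, 159.0]), (-70, [113.0, 141.0, 154.0]), (-60, [85.0, 101.0, 124.0]), (-50, [71.0, 88.0, 91.0]), (-40, [53.0, 93.0, 117.0]), (-30, [29.0, 98.0, 108.0]), (-20, [12.0, 20.0, 22.0])]
side 1299 [(-80, [92.0, 138.0, 152.0]), (-70, [73.0, 116.0, 144.0]), (-60, [71.0, 101.0, 127.0]), (-50, [71.0, 86.0, 110.0]), (-40, [52.0, 71.0, 97.0]), (-30, [32.0, 51.0, 108.0]), (-20, [10.0, 22.0, 81.0]), (-10, [-0.0, 8.0, 66.0]), (0, [-5.0, 29.0, 50.0]), (10, [12.0, 22.0, 31.0])]
```

View pics/e.png

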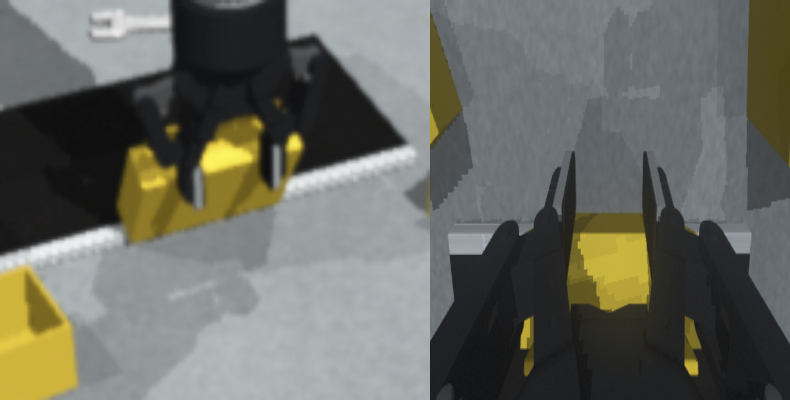

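The picture shows the tray at about 60°, its underside towards us at (200,200) and the fingertips (195,200), (275,180) behind its rear corner. It is pivoting on the strip. I'll keep pushing.

Call:
carry_out --pt "-0.005 0 -0.002" --pt "-0.01 0 -0.003" --pt "-0.015 0 -0.005" --pt "-0.02 0 -0.006" --pt "-0.025 0 -0.008" --pt "-0.03 0 -0.009" --pt "-0.036 0 -0.01" --pt "-0.042 0 -0.01" --roll '[0,0,0,0,0,0,0,0]' --claw '[0.05,0.05,0.05,0.05,0.05,0.05,0.05,0.05]'

```text
clock: 11.22
position: [517.7, -54.0, 251.8]
ee_rot: [-0.676, 0.737, -0.0, 0.0]
contact_force: [-0.0, -1.1, 0.8]
gripper_width: 50.1
grasp_force: 0.2
```

```bash
python3 g.py 502 -180 180; python3 t.py
```

```text
clock 11.22 pos [517.7 -54.  251.8] x/y ang [-95.0, 175.0] zax [ 0. -0. -1.] F [-0.  -1.1  0.8] w 50.1
stop frame -18.0 10.8 tip z 78.8
shift to target [0.1269 0.0046 0.0718]
wrist 18371 [(-40, [121.0, 159.0, 170.0]), (-30, [82.0, 112.0, 153.0]), (-20, [12.0, 22.0, 116.0]), (-10, [23.0, 73.0, 101.0]), (0, [99.0, 100.0, 101.0]), (10, [99.0, 100.0, 101.0]), (20, [99.0, 100.0, 116.0])]
side 2057 [(-30, [84.0, 127.0, 153.0]), (-20, [14.0, 40.0, 136.0]), (-10, [14.0, 56.0, 101.0]), (0, [-0.0, 99.0, 103.0]), (10, [16.0, 99.0, 102.0]), (20, [31.0, 104.0, 118.0])]
```

The tray stands upright at 90° on the edge. I'll push its top over.

Call:
carry_out --pt "-0.006 0 0" --pt "-0.012 0 0" --pt "-0.018 0 0" --pt "-0.025 0 0" --pt "-0.032 0 0" --pt "-0.039 0 0" --pt "-0.046 0 0" --pt "-0.054 0 0" --roll '[0,0,0,0,0,0,0,0]' --claw '[0.05,0.05,0.05,0.05,0.05,0.05,0.05,0.05]'

```text
clock: 12.32
position: [522.3, -0.1, 251.7]
ee_rot: [-0.676, 0.737, -0.0, 0.0]
contact_force: [0.3, 0.8, -0.2]
gripper_width: 50.4
grasp_force: 0.0
```

```bash
python3 g.py 502 -180 180; python3 t.py
```

```text
clock 12.32 pos [ 5.223e+02 -1.000e-01  2.517e+02] x/y ang [-95.0, 175.0] zax [ 0.  0. -1.] F [ 0.3  0.8 -0.2] w 50.4
stop frame 36.1 10.9 tip z 78.7
shift to target [0.181  0.0046 0.0717]
wrist 23011 [(10, [154.0, 156.0, 158.0]), (20, [11.0, 41.0, 112.0]), (30, [41.0, 42.0, 115.0]), (40, [41.0, 42.0, 112.0]), (50, [41.0, 42.0, 43.0]), (60, [41.0, 42.0, 43.0]), (70, [41.0, 42.0, 43.0]), (80, [41.0, 42.0, 43.0]), (90, [41.0, 42.0, 43.0]), (100, [41.0, 42.0, 43.0]), (110, [41.0, 42.0, 43.0])]
side 1797 [(10, [10.0, 11.0, 12.0]), (20, [9.0, 26.0, 43.0]), (30, [14.0, 42.0, 84.0]), (40, [21.0, 42.0, 86.0]), (50, [18.0, 42.0, 44.0]), (60, [15.0, 42.0, 44.0]), (70, [13.0, 41.0, 45.0]), (80, [19.0, 42.0, 44.0]), (90, [12.0, 42.0, 44.0]), (100, [13.0, 42.0, 44.0]), (110, [16.0, 41.0, 43.0])]
```

It's over: the underside is flat at z≈42 from x≈25 to 115. I'll retreat upwards and check.

Call:
carry_out --pt "0.01 0 -0.03" --pt "0.03 0 -0.07" --pt "0.06 0 -0.11" --pt "0.1 0 -0.14" --pt "0.14 0 -0.15" --pt "0.14 0 -0.15" --pt "0.14 0 -0.15" --roll '[0,0,0,0,0,0,0]' --claw '[0.05,0.05,0.05,0.05,0.05,0.05,0.05]'

```text
clock: 13.3
position: [509.8, -140.1, 401.3]
ee_rot: [-0.675, 0.738, 0.0, -0.0]
contact_force: [0.2, -0.1, -0.9]
gripper_width: 50.2
grasp_force: 0.0
```

```bash
python3 - <<'E'
from m import *
p=run("side")
cv2.imwrite("pics/f.png",cv2.resize(cv2.cvtColor(p["img"][130:340,130:410],cv2.COLOR_RGB2BGR),None,fx=2.7,fy=2.7))
E
```

```text
side yellow [ 214  195   62   45 1896] top z 41.9 rim rect [523.7  32.6] [100.1 121.7] 84.9 low pct [-16.2 115. ] [460.9 603.6]
side yellow [329 218  34  31 704] top z 30.1 rim rect [ 707.1 -124.7] [61.4 56. ] 22.6 low pct [-159.7  -92.1] [671.9 741.5]
side yellow [ 167  256   48   52 1696] top z 53.2 rim rect [ 331.8 -115.5] [71.  74.5] 2.7 low pct [-152.8  -79.4] [295.7 367. ]
side mat z 9.9 [536.8  62.6] [179.  339.5] 84.7 [[359.5, -10.699999809265137], [697.5, -42.29999923706055], [714.2000122070312, 135.89999389648438], [376.1000061035156, 167.5]]
```

View pics/f.png

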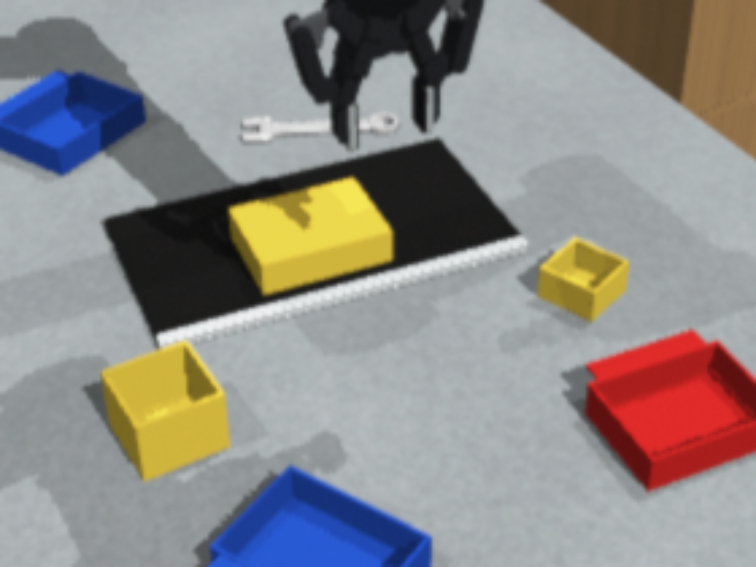

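The tray lies flat, upside down, on the mat at (310,235). The cups at (165,410) and (585,278) have not moved and the arm is clear.

```bash
python3 -c "
from bench import *
print(job_done())"
```

```text
the job is handed in; nothing more can be done
None
```

The yellow tray lies flat and upside down on the mat after being tipped over the aluminium edge; both small cups stand where they were and the arm is clear; the job is handed in, but no verdict came back.

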